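# Hook down the fume extractor's filter hatch

### The job

The fume extractor over the soldering bench needs a new filter: take the hook pole from the cork mat, feel out the eye bolt that is clamped somewhere along the T-slot strip on the closed hatch, and work the prong well through the eye without forcing anything. With it draw the hatch down all the way to its stop under control, not letting it fall, then unhook and lay the pole back flat on the cork mat. Keep the gripper and arm off the hatch and leave the pedal, boards and cutters where they are.

Things in the scene. Friction and masses are not known exactly. Their poses are not given: they have to be found in the camera images.
- grip (a point): Grip point of the 200 mm hook pole, 0.16 kg: flat-sided blue handle 120 long, 24 wide, 28 high, black band at its front, then an 8 mm steel rod bent square at its end into a square-cut prong. Point: mid-height on the axis, 80 mm from the butt, at the balance. x to the hook end, z up, y left. Lies flat on the mat, prong to the right (-y): its axis 120 mm ahead, tip 44 mm right; all at this height.
- prong (a point): Middle of the pole's prong, 120 mm ahead (+x) and 22 mm right (-y) of the grip point, same height and axes. The prong is 8 mm thick; bare from the rod's side, 18 mm to the left of this point, to its square-cut tip 22 mm to the right. The steel rod between handle and prong shows 80 mm.
- eye_mid (a point): Middle of the eye bolt's range. Brass ring of 5 mm wire, inside 14 mm, outside 24, hole along the hinge (y), open both sides, held fast in an upright 20 x 90 mm T-slot strip on the hatch's outer face. The ring's centre may be up to 20 mm nearer to or farther from the hinge (z) than this point; only touch or sight tells. Point: mid-width, 24 mm proud of the hatch, 115 mm from the hinge. Turns with the hatch.
- hatch_hinge (a point): Middle of the hinge line on the hatch's lower edge, 162 mm above the bench. Axes turn with the hatch; when shut x points into the extractor, z up, y along the hinge. eye_mid is at (-32, 0, 115) mm in these axes. The hatch: white louvred steel door, 284 mm wide, 172 high, 7 thick, about 0.8 kg.
- hatch (a joint): Angle of the hatch, rad: 0 shut (upright), grows as its upper edge swings out and down to the front, 1.571 level on its stop. Starts shut or just ajar. The hinges rub (0.3 N m): near shut it stays put and takes about 3 N at the eye to pull; past about 0.5 rad its weight takes over and it falls unless the hook holds it back (up to 5 N at the eye). On its stop it stays.
- extractor: Grey fume extractor, 170 mm deep, 290 wide, z 0.150 to 0.345, filter inside, on two 30 mm aluminium T-slot uprights 320 mm apart beside the box (feet 120 x 50 mm). Fixed. Origin: on the bench under the box's middle; -x is its front with the hatch (hinge line 85 mm ahead of the origin). It stands on the left and faces roughly to the robot's right.
- mat: Cork mat on the bench, 500 mm along x, 580 mm along y, 5 mm thick, fixed. Origin: centre of its underside (top at z = 0.005).
- pedal_mid (a point): Bare aluminium effect pedal, 120 x 95 mm, 36 mm high plus knobs and footswitch, loose bystander on the mat; its centre.
- board_mid (a point): Red circuit board on its components, 135 x 100 x 13 mm, loose bystander on the mat; its centre.
- pots_mid (a point): Narrow red board with a row of potentiometers, standing on its long edge, 160 x 40 mm and 26 mm high, loose bystander on the mat; its centre.
- cutters_mid (a point): Green-handled side cutters lying flat, 156 mm long (x axis to the jaws), 56 mm wide, 12 mm high, loose bystander on the mat; about its centre.
Things that resemble listed ones, but are neither listed nor needed, are in the scene too. Leave any orange look-alike of the part that bears grip alone.

How it is judged:
On the way, in this order (a step that is already met when the one before it is completed fails the run):
1. the hatch is drawn off its seat with the prong in the eye (x of prong in the frame of eye_mid between -0.01 and 0.01 m and y of prong in the frame of eye_mid between -0.019 and 0.021 m and z of prong in the frame of eye_mid between -0.029 and 0.029 m and value of joint hatch between 0.2 and 0.7 rad), for 0.1 s.
2. the hatch is down on its stop with the prong still in the eye (x of prong in the frame of eye_mid between -0.01 and 0.01 m and y of prong in the frame of eye_mid between -0.019 and 0.021 m and z of prong in the frame of eye_mid between -0.029 and 0.029 m and value of joint hatch above 1.5 rad), for 0.1 s.
At the end, for the whole second after the job is handed in: The hatch hangs open level on its stop (within 0.07 rad), the pole lies still and flat (within about 7 degrees) on the cork mat with its grip point over the mat, clear of the hatch, and the pedal, boards and cutters are within 30 mm of where they began (value of joint hatch above 1.5 rad and velocity of joint hatch below 0.1 rad/s and height (world z) of grip below 0.027 m and angle between grip's own x axis and vertical between 1.45 and 1.69 rad and x of grip in the frame of mat between -0.25 and 0.25 m and y of grip in the frame of mat between -0.29 and 0.29 m and contact force between pole and hatch below 0.1 N and not (distance of pedal_mid from where it was at the start of the episode above 0.03 m) and not (distance of board_mid from where it was at the start of the episode above 0.03 m) and not (distance of pots_mid from where it was at the start of the episode above 0.03 m) and not (distance of cutters_mid from where it was at the start of the episode above 0.03 m) and linear speed of pole below 0.03 m/s); the robot touches nothing.
It fails at once if the gripper or arm touches the hatch (contact force between any of the fingers, the arm and hatch above 1 N).
It fails at once if the pole is forced against the hatch or its eye (over 30 N) (contact force between pole and hatch above 30 N).
It fails at once if the hatch is let fall (faster than 2.5 rad/s) (velocity of joint hatch above 2.5 rad/s).
It fails at once if a bystander is knocked more than 30 mm (distance of any of pedal_mid, board_mid, pots_mid, cutters_mid from where it was at the start of the episode above 0.03 m).
It also fails if it takes over 59 s, if anything falls off the work surface, if the arm or the gripper's body presses on something with over 40 N, if the wrist force passes 120 N, or if a joint passes its speed limit or range.

### The arm

A 6-joint arm with a two-finger parallel gripper is mounted at the origin on the work surface. World frame = base frame: x ahead of the robot, y to its left, z up, the work surface at z = 0. Lengths are in m, angles in rad, forces in N, time in s.
With the tool pointing down it reaches from about 0.4 to 0.925 m from the base axis. Payload 3.4 kg.
Tool frame: the origin (TCP) lies midway between the tips of the shut fingers; the grasp point (between the pads) lies 19 mm behind it; z points along the fingers, y is the direction in which the jaws open and shut (so a half turn about z gives the same grasp; the last joint's range is limited). The gripper opens to 85 mm and grips with 20 to 120 N. Pads are 22 mm wide; open, the fingers measure 114 mm over their backs; the gripper's body (76 mm by 85 mm) begins 54 mm behind the grasp point. The pads swing forward as they close: fully open they stand 13 mm farther back than shut.
Start: joints at [1.234, 0.307, 1.506, -0, 1.328, -0.073], TCP at [0.149, 0.555, 0.231] pointing down, gripper open.
Joint ranges: [-3.12, 3.12], [-1.05, 2.28], [0.14, 2.33], [-1.42, 4.57], [0.1, 2.73], [-2.68, 2.68]. Speed limits (rad/s): [2.57, 2.57, 3.14, 3.14, 3.14, 3.14].

### API

Orientations are given as a unit quaternion [x, y, z, w].
In Python, from station import r gives the robot as it stands. The module is installed in compiled form; this text tells all that it offers.
- The arm moves only by the tool servo_tool, never from a script. Its argument "series" is a list of rows, each a list of 3 entries, a list of its own where there are three numbers: the opening, from -1 (shut) to 1 (fully open), then the shift along the world's x, y, z in mm, then the turn about the world's z in rad. In form: [[gripper, [x, y, z], yaw], ...]. A call has 1 to 10 rows; each row shifts and turns the commanded pose from where the row before left it; what a row does not reach is not made up. A row lasts 1/12 s, in which the tool goes at most 41.7 mm and 7.16 degrees, less where a joint would pass 70% of its speed; a pose out of reach is approached as far as the arm can. A call is refused whole if a number of a shift passes 41.7 or a number of a turn 0.125, either way. A call with a gripper value outside its range is refused whole. The fingers move at their own pace and stop on an object; "grip_force" is the grip in N (left out, the last holds). Time passes only in rows, so rows that do not move let the fingers close. It gives the time, the measured TCP pose, the force and the opening at its end, in the units of the state.
- r.observe(): the state, without advancing time (a new reading comes with each control period).
- r.grab_frame(name): name is "scene" or "top" or "wrist"; returns a dict with "img" (400x640x3 uint8, blue, green, red), "depth" (400x640 float32, m along the optical axis (not along the pixel's ray), 0 where there is no reading), "mtx" (3x3 intrinsics, pixels), "rvec" (rotation vector, rad) and "tvec" (3), from world to camera coordinates, as OpenCV has them. Camera axes: x right, y down, z forward; pixel columns grow to the right and rows downward; lengths in m; the calibration is good to about 2 mm. A picture is of the moment at which its call begins.
- r.job_done(): hands the job in, once; it reports no verdict.
The state is a dict: "clock": time; "joints": joint angles; "qd": joint speeds; "effort": joint torques, N m; "eef_pos": TCP position; "ee_rot": TCP orientation; "force": force on the tool from outside, world axes, zero at the start; "torque": the same for the moment, N m; "width": opening from 0.0 (shut) to 1.0 (fully open).
Only numpy, scipy, OpenCV 4.12 (cv2) and the standard library are available. Lean on these libraries where they do the work, as an engineer would, in place of code of your own. Each camera call takes 0.05 s, during which the arm holds its last target. There are 200 camera calls.

## Working session

There is one attempt and no reset: what is moved stays moved. The work goes in short steps, Python scripts to look and compute and a tool call to move; the robot and the scene stay as the last step left them, time stands still between calls to the robot, and variables do not carry over. Pictures are saved under pics/ and viewed, about 8 in all and at most 12, crops included, and the job is handed in when it is done.

Besides the shell and the picture viewer there is one more tool, called after "Emit:" as name(argument=value, ...) on one line, values as JSON. servo_tool: Moves the arm, as the interface text tells. Its arguments: {"type":"object","properties":{"series":{"type":"array"},"grip_force":{"type":"number"}},"required":["series"]}

```bash
mkdir -p pics; cat > h.py <<'E'
import numpy as np, cv2, pickle
from station import r
def grab(n,save=None):
    f=r.grab_frame(n); 
    pickle.dump(f,open(f'{n}.pkl','wb'))
    if save: cv2.imwrite(f'pics/{save}.png',f['img'])
    return f
def load(n): return pickle.load(open(f'{n}.pkl','rb'))
def px2w(f,u,v,z=None,d=None):
    R,_=cv2.Rodrigues(np.array(f['rvec'],float)); t=np.array(f['tvec'],float).ravel()
    ray=np.linalg.inv(f['mtx'])@[u,v,1.]
    c=-R.T@t; w=R.T@ray
    if z is not None: return c+w*(z-c[2])/w[2]
    if d is None: d=np.median([x for x in f['depth'][int(v)-1:int(v)+2,int(u)-1:int(u)+2].ravel() if x>0])
    return c+w*d
def crop(f,x0,y0,x1,y1,s,name):
    cv2.imwrite(f'pics/{name}.png',cv2.resize(f['img'][y0:y1,x0:x1],None,fx=s,fy=s,interpolation=cv2.INTER_CUBIC))
def w2px(f,P): return cv2.projectPoints(np.array(P,float).reshape(-1,3),np.array(f['rvec'],float),np.array(f['tvec'],float),f['mtx'],None)[0].reshape(-1,2)
E
python3 - <<'E'
from h import *
a=grab('scene','scene0');b=grab('top','top0')
for f in(a,b):
    R,_=cv2.Rodrigues(np.array(f['rvec'],float));print(-R.T@np.array(f['tvec']).ravel(),f['mtx'][0,0])
s=r.observe();print(s)
E
```

```text
[0.23180837 0.17948587 1.0521221 ] 378.8406612638115
[ 0.21333238 -0.01027552  1.54844765] 514.3992057053957
{'clock': 0.1, 'joints': array([ 1.23451977e+00,  3.07499081e-01,  1.50757173e+00,  1.44793813e-05,
        1.32843826e+00, -7.35191876e-02]), 'qd': array([ 0.00152007, -0.00259283, -0.00083758, -0.00112057, -0.00153718,
       -0.00210695]), 'effort': array([-1.09166518e-03, -4.58525312e+01, -2.52606046e+01, -1.94232393e-04,
        5.74677557e-03,  1.94712129e-05]), 'eef_pos': array([0.14916505, 0.55463533, 0.23046174]), 'ee_rot': array([ 1.31002740e-01,  9.91381543e-01, -9.36733120e-04, -2.01843078e-04]), 'force': array([-0.47831299,  0.53254228,  0.19137233]), 'torque': array([ 0.00611878, -0.00538802, -0.01445159]), 'width': 0.9993003424950736}
```

View pics/scene0.png

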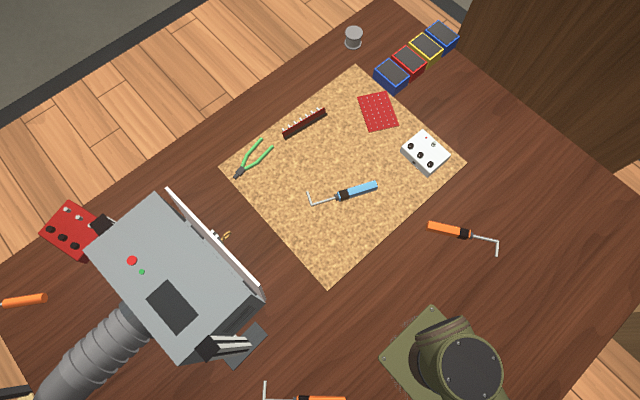

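View pics/top0.png

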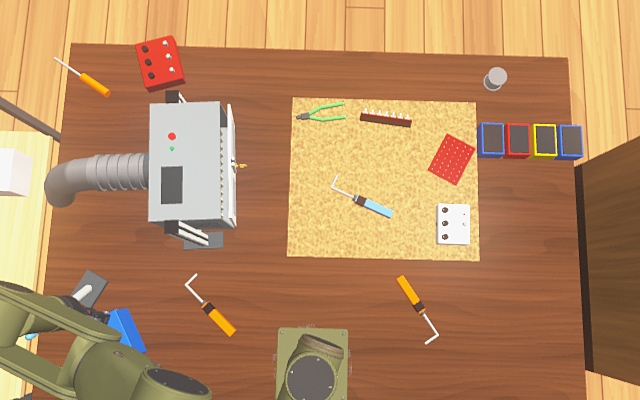

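The scene view shows the blue pole on the mat: butt (377,185), prong near (309,198). The top view has its butt at (392,213) and prong at (335,182). Things it could be taken for are orange poles at top (210,305), (417,308) and (80,76), and at scene (465,236) and (300,397). I choose the blue one. The eye is the brass bit at top (238,165) and scene (222,236). Next is one close crop to check both.

```bash
python3 - <<'E'
from h import *
a=load('scene');b=load('top')
c=lambda f,x,y,w,h,s:cv2.resize(f['img'][y:y+h,x:x+w],None,fx=s,fy=s,interpolation=cv2.INTER_CUBIC)
o=np.vstack([np.hstack([c(b,325,170,80,56,5),c(a,300,170,80,56,5)]),np.hstack([c(b,210,130,80,56,5),c(a,200,210,80,56,5)])])
cv2.imwrite('pics/c1.png',o)
for n,f,pts in(('top',b,[(392,213),(335,188),(335,177),(454,224),(452,160),(385,118),(320,113),(293,97),(479,97),(478,261),(288,256),(235,105),(235,228),(238,165)]),):
    for p in pts: print(n,p,px2w(f,*p).round(3))
for p in [(164,189),(263,293),(222,236)]: print(p,px2w(a,*p).round(3))
E
```

```text
top (392, 213) [ 0.444 -0.23   0.029]
top (335, 188) [ 0.518 -0.059  0.018]
top (335, 177) [ 0.552 -0.058  0.016]
top (454, 224) [ 0.414 -0.412  0.042]
top (452, 160) [ 0.615 -0.416  0.017]
top (385, 118) [ 0.742 -0.209  0.021]
top (320, 113) [ 0.759 -0.007  0.005]
top (293, 97) [0.81  0.079 0.002]
top (479, 97) [ 0.828 -0.511 -0.001]
top (478, 261) [ 0.309 -0.494 -0.   ]
top (288, 256) [0.31  0.078 0.002]
top (235, 105) [ 0.779  0.26  -0.001]
top (235, 228) [0.39  0.24  0.002]
top (238, 165) [0.522 0.198 0.267]
(164, 189) [0.856 0.247 0.001]
(263, 293) [0.378 0.208 0.247]
(222, 236) [0.624 0.205 0.002]
```

View pics/c1.png

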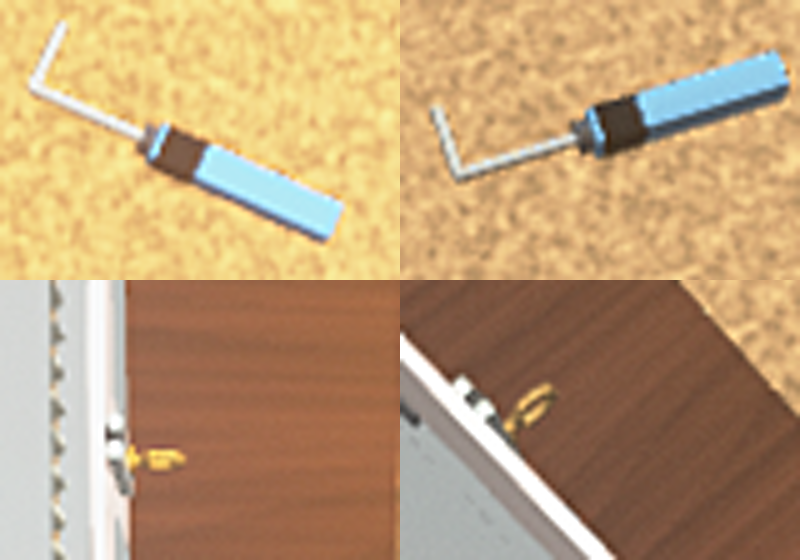

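The crop confirms the blue pole: top-view rod corner (332.6,187.6), prong tip (337.8,174.8), butt (391.6,214.4). The brass ring centre is near top (242.6,165.8) and scene (227.6,234). I'll triangulate these.

```bash
cat >> h.py <<'E'
def tri(fs,ps):
    A=[];B=[]
    for f,p in zip(fs,ps):
        R,_=cv2.Rodrigues(np.array(f['rvec'],float)); c=-R.T@np.array(f['tvec'],float).ravel()
        w=R.T@np.linalg.inv(f['mtx'])@[*p,1.]; w/=np.linalg.norm(w); M=np.eye(3)-np.outer(w,w); A.append(M);B.append(M@c)
    x=np.linalg.solve(sum(A),sum(B)); return x,[np.linalg.norm(a@x-b) for a,b in zip(A,B)]
def cloud(f):
    R,_=cv2.Rodrigues(np.array(f['rvec'],float)); t=np.array(f['tvec'],float).ravel()
    v,u=np.mgrid[:400,:640]; P=np.stack([u,v,np.ones_like(u)],-1)@np.linalg.inv(f['mtx']).T*f['depth'][...,None]
    return (P-t)@R
E
python3 - <<'E'
from h import *
a=load('scene');b=load('top')
print('ring',tri([b,a],[(242.6,165.8),(227.6,234)]))
cor=px2w(b,332.6,187.6,z=.019);tip=px2w(b,337.8,174.8,z=.019);butt=px2w(b,391.6,214.4,z=.033)
print('corner,tip,butt',cor,tip,butt)
print('scene corner,tip,butt',px2w(a,300+58/5,170+178/5,z=.019),px2w(a,300+35/5,170+107/5,z=.019),px2w(a,300+388/5,170+70/5,z=.033))
d=cor-butt;print('yaw',np.arctan2(d[1],d[0]),np.linalg.norm(d))
for n,f in(('s',a),('t',b)):
    P=cloud(f);im=f['img'].astype(int)
    m=(P[...,2]>.322)&(P[...,2]<.342)&(im.min(-1)>180)&(P[...,1]<.26)&(P[...,1]>.15)
    Q=P[m];print(n,len(Q))
    if len(Q)>10:
        print(Q.min(0),Q.max(0)); k=np.polyfit(Q[:,0],Q[:,1],1);print('y=',k)
# box top
    m=(P[...,2]>.338)&(P[...,2]<.352)&(P[...,1]<.5)&(P[...,1]>.1)&(P[...,0]>.3)&(P[...,0]<.75)
    print('box',cv2.minAreaRect(P[m][:,:2].astype(np.float32)))
E
```

```text
ring (array([0.52027713, 0.18633544, 0.26738269]), [np.float64(0.00046585949368025), np.float64(0.00046585949368029315)])
corner,tip,butt [ 0.51878425 -0.05122421  0.019     ] [ 0.55887897 -0.06625317  0.019     ] [ 0.43906344 -0.22847809  0.033     ]
scene corner,tip,butt [ 0.51831119 -0.0432471   0.019     ] [ 0.56038716 -0.06229213  0.019     ] [ 0.43653639 -0.22751105  0.033     ]
yaw 1.148146197326345 0.19485980469440659
s 473
[0.37847777 0.19938381 0.32219914] [0.65978754 0.22348239 0.33635853]
y= [0.06687097 0.17670227]
box ((0.5129369497299194, 0.3169294595718384), (0.3530040979385376, 0.17078368365764618), 3.7880873680114746)
t 682
[0.37354027 0.19761122 0.32207088] [0.66132437 0.2599702  0.34199453]
y= [0.02191196 0.21510914]
box ((0.5147131085395813, 0.30444449186325073), (0.3528686761856079, 0.19261182844638824), 3.756093978881836)
```

Emit:
servo_tool(series=[[1, [0, 0, 37], -0.12], [1, [0, 0, 37], -0.12], [1, [0, 0, 37], -0.12], [1, [0, 0, 37], -0.12], [1, [0, 0, 37], -0.12], [1, [0, 0, 37], -0.12], [1, [30, -20, 0], -0.12], [1, [30, -20, 0], -0.12], [1, [30, -20, 0], -0.12], [1, [30, -20, 0], -0.12]], grip_force=100)

```text
clock: 0.93
eef_pos: [0.2701, 0.4743, 0.4531]
ee_rot: [0.67, 0.743, -0.0, 0.0]
force: [0.1, 0.6, 0.6]
width: 0.999
```

Emit:
servo_tool(series=[[1, [30, -20, 0], -0.12], [1, [30, -20, 0], -0.12], [1, [30, -20, 0], -0.12], [1, [30, -20, 0], -0.12], [1, [11, -36, 0], -0.04], [1, [11, -36, 0], 0], [1, [11, -36, 0], 0], [1, [11, -36, 0], 0], [1, [11, -36, 0], 0], [1, [11, -36, 0], 0]])

```text
clock: 1.77
eef_pos: [0.4553, 0.1774, 0.4529]
ee_rot: [0.837, 0.548, -0.0, -0.0]
force: [1.1, 0.1, -0.2]
width: 1.0
```

Emit:
servo_tool(series=[[1, [1, -35, -10], 0], [1, [1, -35, -20], 0], [1, [1, -35, -20], 0], [1, [1, -35, -20], 0], [1, [1, -35, -20], 0], [1, [1, -35, -20], 0], [1, [1, -35, -20], 0], [1, [1, -35, -20], 0], [1, [1, -35, -20], 0], [1, [0, -32, -20], 0]])

```text
clock: 2.6
eef_pos: [0.4639, -0.1697, 0.2621]
ee_rot: [0.837, 0.547, -0.0, -0.0]
force: [0.6, 0.3, -0.1]
width: 0.997
```

```bash
python3 - <<'E'
from h import *
f=grab('wrist','w1'); s=r.observe();print(s['eef_pos'],s['ee_rot'],s['joints'])
R,_=cv2.Rodrigues(np.array(f['rvec'],float));print(-R.T@np.array(f['tvec']).ravel(),f['mtx'][0,0]);print(R)
for P in [(.470,-.156,.033),(.5185,-.047,.019),(.5596,-.064,.019),(.438,-.228,.033)]: print(w2px(f,P))
E
```

```text
[ 0.4621991  -0.17430089  0.25808366] [ 8.37574470e-01  5.46311151e-01 -3.55597263e-03 -6.98680260e-04] [-0.44213652  0.17491575  1.62131981 -0.00546153  1.35027268 -0.02604844]
[ 0.49144087 -0.10621428  0.40579663] 356.0747701500578
[[ 9.15488421e-01 -4.02344316e-01  5.63729204e-05]
 [-3.87032498e-01 -8.80609829e-01  2.73371861e-01]
 [-1.09939972e-01 -2.50290592e-01 -9.61908427e-01]]
[[321.44722167 153.38031999]]
[[322.01451214  31.62543236]]
[[366.74178079  30.55728507]]
[[321.13273706 224.29703019]]
```

View pics/w1.png

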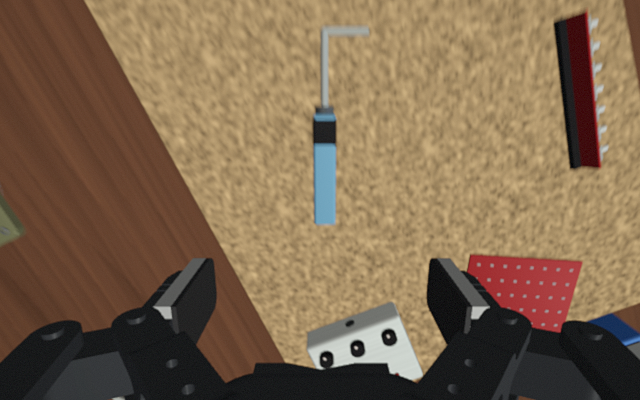

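The wrist view agrees with the estimate: butt (325,223), rod corner (325,31), prong tip (367,31). That is about 3 mm to the right of prediction, with yaw within a degree. Descending.

Emit:
servo_tool(series=[[1, [3, -1, -30], 0], [1, [0, 0, -31], 0], [1, [0, 0, -31], 0], [1, [0, 0, -31], 0], [1, [0, 0, -31], 0], [1, [0, 0, -31], 0], [1, [0, 0, -31], 0], [1, [0, 0, -20], 0], [1, [0, 0, -10], 0], [1, [0, 0, -4], 0]])

```text
clock: 3.48
eef_pos: [0.4657, -0.1678, 0.0111]
ee_rot: [0.837, 0.548, -0.001, -0.002]
force: [-0.2, 0.1, 0.7]
width: 0.999
```

Emit:
servo_tool(series=[[1, [0, 0, 0], 0], [-1, [0, 0, 0], 0], [-1, [0, 0, 0], 0], [-1, [0, 0, 0], 0], [-1, [0, 0, 0], 0], [-1, [0, 0, 0], 0], [-1, [0, 0, 0], 0], [-1, [0, 0, 0], 0]], grip_force=110)

```text
clock: 4.15
eef_pos: [0.4678, -0.1689, 0.0144]
ee_rot: [0.837, 0.548, 0.0, 0.001]
force: [-0.9, 0.8, 7.2]
width: 0.253
```

Emit:
servo_tool(series=[[-1, [0, 0, 8], 0], [-1, [0, 0, 30], 0], [-1, [0, 0, 35], 0.08], [-1, [0, 0, 35], 0.08], [-1, [0, 0, 35], 0.08], [-1, [0, 0, 35], 0.08], [-1, [0, 0, 35], 0.08], [-1, [-2, 30, 34], 0.078], [-1, [-1, 35, 0], 0], [-1, [-1, 35, 0], 0]])

```text
clock: 4.98
eef_pos: [0.4647, -0.0711, 0.2607]
ee_rot: [0.684, 0.729, 0.002, 0.003]
force: [-0.7, -1.0, -1.8]
width: 0.252
```

Emit:
servo_tool(series=[[-1, [-1, 35, 0], 0], [-1, [-1, 21, 0], 0], [-1, [0, 0, 0], 0], [-1, [0, 0, 0], 0]])

```text
clock: 5.32
eef_pos: [0.4608, -0.0142, 0.2578]
ee_rot: [0.682, 0.731, -0.0, 0.0]
force: [0.3, -0.6, -0.7]
width: 0.257
```

```bash
python3 - <<'E'
from h import *
s=r.observe();print(s['eef_pos'],s['ee_rot'],s['force'],s['torque'])
a=grab('scene');b=grab('top')
c=lambda f,x,y,w,h,s:cv2.resize(f['img'][y:y+h,x:x+w],None,fx=s,fy=s,interpolation=cv2.INTER_CUBIC)
o=np.hstack([c(b,210,120,80,112,5),c(a,195,195,80,112,5)])
cv2.imwrite('pics/c2.png',o)
P=[s['eef_pos'],(.52,.186,.267)];print(w2px(a,P),w2px(b,P))
E
```

```text
[ 0.46082421 -0.01422201  0.25782135] [ 6.82352410e-01  7.31023356e-01 -1.75974805e-04  1.00421673e-04] [ 0.30435435 -0.6132656  -0.71653693] [-0.02587996 -0.05413224  0.03012544]
[[316.5536515  196.55297002]
 [228.06526361 234.07726228]] [[320.53960951 191.24169244]
 [242.62974291 165.80233774]]
```

View pics/c2.png

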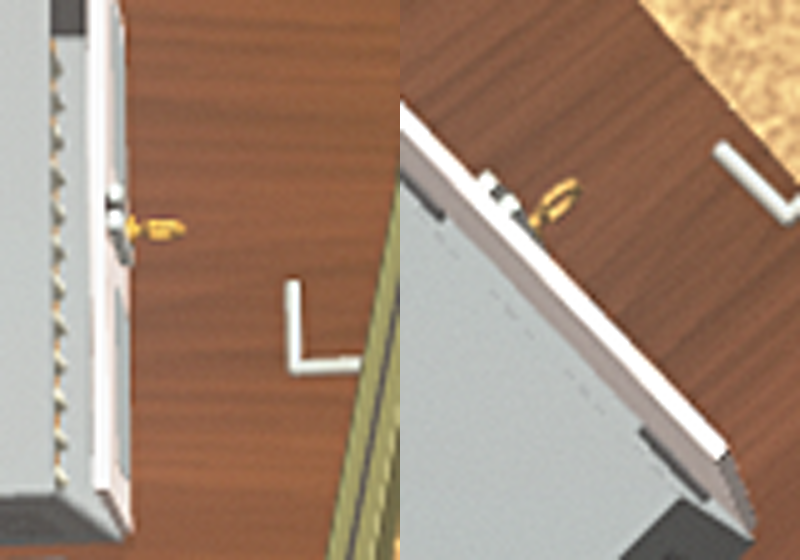

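The crop shows the prong tip at top crop (293,283) and scene crop (719,148), hanging clear of the hatch. The ring is at top crop (162,229) and scene crop (559,201). Since the fit tolerance is ±3 mm, I'll fit rendered models of the ring and prong to both views.

```bash
cat > fit.py <<'E'
from h import *
from scipy.optimize import minimize
S=6
hy=.067; hd=np.array([np.cos(hy),np.sin(hy),0]); ex=np.array([-np.sin(hy),np.cos(hy),0]); up=np.array([0,0,1.])
t=np.linspace(0,2*np.pi,90,endpoint=False);p=np.linspace(0,2*np.pi,16,endpoint=False)
T,Pp=np.meshgrid(t,p)
def torus(): 
    rr=(.0095+.0025*np.cos(Pp)); return (rr*np.cos(T))[...,None]*ex+(rr*np.sin(T))[...,None]*up+(.0025*np.sin(Pp))[...,None]*hd
def cyl(a,b,rad):
    d=(b-a)/np.linalg.norm(b-a); u=np.cross(d,[.3,.2,1.]);u/=np.linalg.norm(u);v=np.cross(d,u)
    s=np.linspace(0,1,120)
    return a+s[:,None,None]*(b-a)+rad*(np.cos(p)[None,:,None]*u+np.sin(p)[None,:,None]*v)
RING=torus().reshape(-1,3)
PR=cyl(-.018*hd-.004*ex*0,.022*hd,.004).reshape(-1,3)   # bare prong about its middle
def cov(f,pts,win):
    x,y,w,h=win; q=(w2px(f,pts)-[x-.5,y-.5])*S
    m=np.zeros((h*S,w*S),np.float32); i=q.astype(int); ok=(i>=0).all(1)&(i[:,0]<w*S)&(i[:,1]<h*S); m[i[ok,1],i[ok,0]]=1
    m=cv2.dilate(m,np.ones((3,3)))
    return m.reshape(h,S,w,S).mean((1,3))
def alpha(f,win,kind):
    x,y,w,h=win; im=f['img'][y:y+h,x:x+w].astype(float)
    if kind=='ring': a=(im[...,1]-im[...,0])   # green-blue: brass yellow
    else: a=im[...,0]
    lo=np.median(a);hi=np.percentile(a,99.3); return np.clip((a-lo)/(hi-lo),0,1)
def fit(fs,wins,pts,x0,kind,msk=None):
    A=[alpha(f,w,kind) for f,w in zip(fs,wins)]
    def cost(x): return sum(((cov(f,pts+x,w)-a)**2).sum() for f,w,a in zip(fs,wins,A))
    best=None
    for dz in(-.006,0,.006):
        s=np.array(x0)+[0,0,dz]
        m=minimize(cost,s,method='Nelder-Mead',options=dict(initial_simplex=np.vstack([s]+[s+.004*e for e in np.eye(3)]),xatol=1e-4,fatol=1e-3))
        if best is None or m.fun<best.fun: best=m
    return best.x,best.fun
E
python3 - <<'E'
from fit import *
a=load('scene');b=load('top')
def win(f,P,n=11): c=w2px(f,P)[0].astype(int); return (c[0]-n,c[1]-n,2*n,2*n)
R0=np.array([.52,.186,.267])
def shank(R): return 
pts=np.vstack([RING,cyl(ex*.011,ex*.02,.0025).reshape(-1,3)])
for P,n in((RING,'ring'),(pts,'ring+shank')):
  for fs in([b,a],):
    # shift windows outward to skip hatch
    print(n,fit(fs,[win(f,R0-.006*ex,7) for f in fs],P,R0,'ring'))
tip=tri([b,a],[(210+293/5,120+283/5),(195+319/5,195+148/5)]);cor=tri([b,a],[(210+295/5,120+366/5),(195+387/5,195+213/5)])
print('tip',tip,'corner',cor,cor[0]-tip[0])
M=tip[0]-.022*hd
print('prong',fit([b,a],[win(f,tip[0]+.002*hd,7) for f in(b,a)],PR,M,'p'))
s=r.observe();print(M-s['eef_pos'])
E
```

```text
ring (array([0.52253659, 0.19291657, 0.26359638]), np.float64(21.31679564235449))
ring+shank (array([0.52251102, 0.19245337, 0.2638522 ]), np.float64(21.35665322702184))
tip (array([0.49949837, 0.12166131, 0.24397731]), [np.float64(0.0010234807854660945), np.float64(0.0010234807854662207)]) corner (array([0.45504046, 0.11836082, 0.2486633 ]), [np.float64(0.0010570660383087361), np.float64(0.0010570660383087318)]) [-0.04445791 -0.00330049  0.00468598]
prong (array([0.47631796, 0.12086722, 0.25041454]), np.float64(6.551190139710591))
[ 0.01617578  0.13586659 -0.01368628]
```

```bash
python3 - <<'E'
from fit import *
a=load('scene');b=load('top')
print('rest corner tri',tri([b,a],[(332.6,187.6),(311.6,205.6)]),'tip',tri([b,a],[(337.8,174.8),(307,191.4)]))
np.set_printoptions(precision=3,suppress=True)
for n,f in(('top',b),('scene',a)):
    P=cloud(f);im=f['img'].astype(int)
    def show(t,m): 
        v=np.argwhere(m); print(n,t,len(v)); print(np.c_[v[:,::-1],P[m]][:40])
    roi=(P[...,0]>.505)&(P[...,0]<.54)&(P[...,1]>.165)&(P[...,1]<.205)&(P[...,2]>.2)&(P[...,2]<.31)
    show('ring',roi&(im[...,1]-im[...,0]>45))
    roi=(P[...,0]>.44)&(P[...,0]<.515)&(P[...,1]>.10)&(P[...,1]<.14)&(P[...,2]>.2)
    m=roi; Q=P[m]; print(n,'prong n',len(Q),'median z',np.median(Q[:,2]),np.percentile(Q[:,2],[10,90])); 
    k=np.polyfit(Q[:,0],Q[:,2],1); print('z vs x',k, np.polyval(k,[.46,.495]))
    m=(P[...,0]>.43)&(P[...,0]<.475)&(P[...,1]>.03)&(P[...,1]<.115)&(P[...,2]>.2)&(im.min(-1)>130)
    if m.sum()>5: Q=P[m];k=np.polyfit(Q[:,1],Q[:,2],1);print(n,'rod',m.sum(),k,np.polyval(k,[.05,.11]))
    m=(P[...,1]<.0)&(P[...,1]>-.4)&(P[...,0]>.34)&(P[...,0]<.8)&(P[...,2]<.012)
    print('mat z',np.median(P[m][:,2]))
    m=(abs(P[...,0]-.51)<.1)&(abs(P[...,1]-.32)<.05)&(P[...,2]>.3)
    print('box top z',np.median(P[m][:,2]))
E
```

```text
rest corner tri (array([ 0.52747395, -0.0517544 , -0.01845984]), [np.float64(0.0012781180382105558), np.float64(0.0012781180382104927)]) tip (array([ 0.56347039, -0.06616065,  0.00484444]), [np.float64(0.0014942510664628242), np.float64(0.0014942510664627234)])
top ring 34
[[236.    163.      0.526   0.203   0.27 ]
 [236.    164.      0.523   0.202   0.271]
 [239.    164.      0.523   0.194   0.275]
 [240.    164.      0.522   0.191   0.279]
 [241.    164.      0.523   0.189   0.274]
 [242.    164.      0.523   0.187   0.274]
 [243.    164.      0.523   0.184   0.275]
 [244.    164.      0.524   0.182   0.272]
 [245.    164.      0.523   0.179   0.275]
 [236.    165.      0.52    0.202   0.275]
 [237.    165.      0.52    0.199   0.273]
 [238.    165.      0.52    0.197   0.274]
 [239.    165.      0.519   0.194   0.277]
 [240.    165.      0.52    0.191   0.276]
 [241.    165.      0.521   0.19    0.272]
 [242.    165.      0.52    0.186   0.276]
 [243.    165.      0.52    0.184   0.278]
 [244.    165.      0.521   0.182   0.271]
 [245.    165.      0.522   0.18    0.268]
 [246.   
[... 1582 characters left out ...]
36.      0.522   0.19    0.256]
 [228.    236.      0.52    0.189   0.257]
 [222.    237.      0.522   0.199   0.272]
 [224.    237.      0.519   0.196   0.272]
 [225.    237.      0.521   0.195   0.262]
 [226.    237.      0.52    0.193   0.26 ]
 [227.    237.      0.52    0.192   0.258]
 [221.    238.      0.523   0.202   0.268]
 [222.    238.      0.52    0.201   0.273]
 [225.    238.      0.519   0.196   0.262]
 [221.    239.      0.52    0.204   0.271]
 [222.    239.      0.518   0.202   0.271]]
scene prong n 105 median z 0.26552964752061153 [0.263 0.268]
z vs x [0.011 0.26 ] [0.265 0.266]
scene rod 91 [-0.094  0.274] [0.269 0.264]
mat z 0.004777865119068267
box top z 0.3454746435172246
```

Depth agrees between both views. The ring centre is about (0.521, 0.1885, 0.265) and the prong middle about (0.4775, 0.1215, 0.262). I'll align short of the ring, then measure again.

Emit:
servo_tool(series=[[-1, [1, 15, 1], 0], [-1, [1, 15, 1], 0], [-1, [1, 15, 1], 0], [-1, [1, 12, 0], 0], [-1, [1.7, 7.5, 0], 0], [-1, [0, 0, 0], 0], [-1, [0, 0, 0], 0], [-1, [0, 0, 0], 0]])

```text
clock: 6.08
eef_pos: [0.4673, 0.0484, 0.2604]
ee_rot: [0.684, 0.73, -0.0, 0.0]
force: [-0.5, -0.1, -2.1]
width: 0.25
```

```bash
cat > rel.py <<'E'
from fit import *
np.set_printoptions(precision=4,suppress=True)
s=r.observe();print(s['eef_pos'],s['ee_rot'],s['force'],s['torque'])
for n in('top','scene'):
    f=grab(n);P=cloud(f);im=f['img'].astype(int)
    brass=im[...,1]-im[...,0]>45
    near=(np.abs(P-[.521,.189,.265])<[.02,.017,.03]).all(-1)
    e=P@ex;hh=P@hd
    Q=P[near&brass&(P[...,0]>.514)]
    q=Q@np.c_[hd,ex,up]; print(n,'ring h med',np.median(q[:,0]),'ex min',np.percentile(q[:,1],4),'z top',np.percentile(q[:,2],92),'z low',np.percentile(q[:,2],6),'ex at hi',np.median(q[q[:,2]>np.percentile(q[:,2],75),1]),'ex at lo',np.median(q[q[:,2]<np.percentile(q[:,2],20),1]))
    g=s['eef_pos']+.135*ex
    m=(np.abs(hh-g@hd-.02)<.021)&(np.abs(e-g@ex)<.014)&(np.abs(P[...,2]-.265)<.02)&~brass
    q=P[m]@np.c_[hd,ex,up]; print(n,'prong',len(q),'h max',q[:,0].max(),'ex lo/med/hi',np.percentile(q[:,1],[5,50,95]),'z',np.percentile(q[:,2],[50,90]))
c=lambda f,x,y,w,h,s:cv2.resize(f['img'][y:y+h,x:x+w],None,fx=s,fy=s,interpolation=cv2.INTER_CUBIC)
cv2.imwrite('pics/c3.png',np.hstack([c(load('top'),220,145,50,50,8),c(load('scene'),205,210,50,50,8)]))
E
python3 rel.py
```

```text
[0.4673 0.0484 0.2604] [ 0.6837  0.7298 -0.0004  0.0001] [-0.4697 -0.0811 -2.0768] [-0.0137  0.0021  0.0292]
top ring h med 0.532448132070857 ex min 0.1430733788146443 z top 0.2783390702810593 z low 0.25565842369351344 ex at hi 0.15326514118631668 ex at lo 0.15527519885408608
top prong 64 h max 0.5098376622884686 ex lo/med/hi [0.1407 0.1499 0.1534] z [0.2674 0.2705]
scene ring h med 0.5325817767331851 ex min 0.1465750388024566 z top 0.27698856639811137 z low 0.25775080190638655 ex at hi 0.15818228149770694 ex at lo 0.15577406228340082
scene prong 90 h max 0.509839509262512 ex lo/med/hi [0.1418 0.1517 0.156 ] z [0.2677 0.2697]
```

View pics/c3.png

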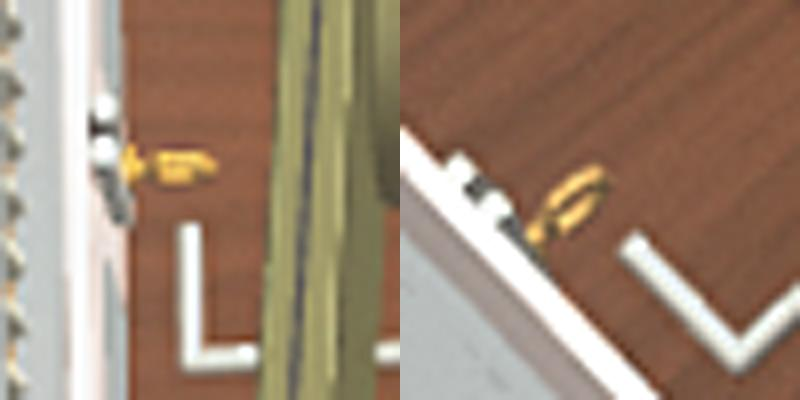

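The prong is pointing straight at the ring, z matches within 1 mm, and it needs about 3.5 mm more towards the hatch. I'll feel forward gently.

Emit:
servo_tool(series=[[-1, [0, 3.5, 0], 0], [-1, [5, 0.3, 0], 0], [-1, [5, 0.3, 0], 0], [-1, [5, 0.4, 0], 0], [-1, [4, 0.3, 0], 0], [-1, [3, 0.2, 0], 0], [-1, [2, 0.1, 0], 0], [-1, [0, 0, 0], 0], [-1, [0, 0, 0], 0]])

```text
clock: 6.93
eef_pos: [0.4913, 0.0544, 0.2604]
ee_rot: [0.683, 0.73, -0.0, -0.0]
force: [-0.0, -0.2, -1.1]
width: 0.254
```

Emit:
servo_tool(series=[[-1, [2, 0.1, 0], 0], [-1, [2, 0.1, 0], 0], [-1, [2, 0.2, 0], 0], [-1, [2, 0.1, 0], 0], [-1, [0, 0, 0], 0], [-1, [0, 0, 0], 0]])

```text
clock: 7.43
eef_pos: [0.4994, 0.0549, 0.2605]
ee_rot: [0.683, 0.73, -0.0, -0.0]
force: [0.2, -0.3, -1.7]
width: 0.253
```

Emit:
servo_tool(series=[[-1, [2, 0.1, 0], 0], [-1, [2, 0.2, 0], 0], [-1, [2, 0.1, 0], 0], [-1, [2, 0.2, 0], 0], [-1, [2, 0.1, 0], 0], [-1, [0, 0, 0], 0], [-1, [0, 0, 0], 0]])

```text
clock: 8.02
eef_pos: [0.5094, 0.0556, 0.2605]
ee_rot: [0.683, 0.73, -0.0, -0.0]
force: [-0.5, 0.2, -1.3]
width: 0.255
```

```bash
python3 rel.py
```

```text
[0.5094 0.0556 0.2605] [ 0.6834  0.7301 -0.     -0.0001] [-0.538   0.1827 -1.281 ] [ 0.0031 -0.0359 -0.0365]
top ring h med 0.5329600025055479 ex min 0.14239559161091384 z top 0.2782906954527605 z low 0.2580864310340634 ex at hi 0.1544660029738807 ex at lo 0.14991613778462115
top prong 64 h max 0.5518304798442988 ex lo/med/hi [0.1476 0.1547 0.1687] z [0.2674 0.2716]
scene ring h med 0.5325608419318008 ex min 0.14609892092505636 z top 0.27830259592241857 z low 0.26176778691942504 ex at hi 0.1553416898152082 ex at lo 0.15804465883372995
scene prong 94 h max 0.5526336959701733 ex lo/med/hi [0.1461 0.1564 0.1645] z [0.2682 0.2735]
```

View pics/c3.png

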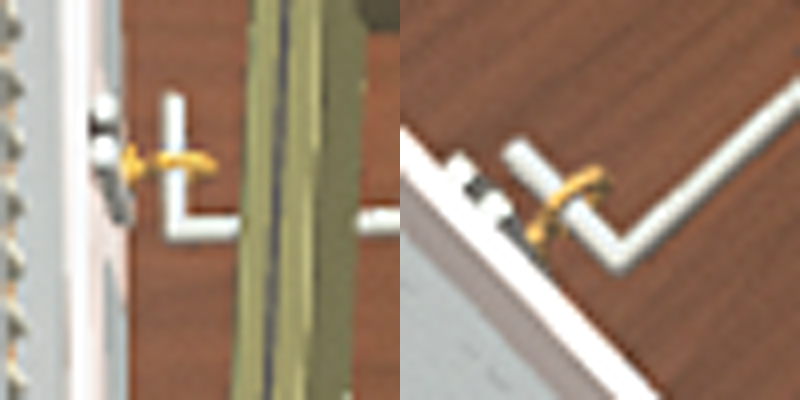

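The prong is through the eye: the ring is drawn across the prong in both views, with about 20 mm of tip beyond it and no force. Next I'll work out the arc increments.

```bash
python3 -c "
import numpy as np
t=np.arange(0,1.66,.05);o=32*np.cos(t)+103*np.sin(t);z=103*np.cos(t)-32*np.sin(t)
d=np.c_[np.diff(o)*.067,-np.diff(o)*.998,np.diff(z)].round(1)
for k in range(0,len(d),10): print([[-1,list(map(float,x)),0] for x in d[k:k+10]])
"
```

```text
[[-1, [0.3, -5.1, -1.7], 0], [-1, [0.3, -5.0, -2.0], 0], [-1, [0.3, -4.9, -2.2], 0], [-1, [0.3, -4.8, -2.5], 0], [-1, [0.3, -4.7, -2.7], 0], [-1, [0.3, -4.5, -2.9], 0], [-1, [0.3, -4.4, -3.2], 0], [-1, [0.3, -4.2, -3.4], 0], [-1, [0.3, -4.0, -3.6], 0], [-1, [0.3, -3.8, -3.8], 0]]
[[-1, [0.2, -3.6, -4.0], 0], [-1, [0.2, -3.4, -4.1], 0], [-1, [0.2, -3.2, -4.3], 0], [-1, [0.2, -3.0, -4.5], 0], [-1, [0.2, -2.8, -4.6], 0], [-1, [0.2, -2.6, -4.7], 0], [-1, [0.2, -2.3, -4.9], 0], [-1, [0.1, -2.1, -5.0], 0], [-1, [0.1, -1.8, -5.1], 0], [-1, [0.1, -1.6, -5.2], 0]]
[[-1, [0.1, -1.3, -5.2], 0], [-1, [0.1, -1.0, -5.3], 0], [-1, [0.1, -0.8, -5.3], 0], [-1, [0.0, -0.5, -5.4], 0], [-1, [0.0, -0.2, -5.4], 0], [-1, [-0.0, 0.0, -5.4], 0], [-1, [-0.0, 0.3, -5.4], 0], [-1, [-0.0, 0.6, -5.4], 0], [-1, [-0.1, 0.8, -5.3], 0], [-1, [-0.1, 1.1, -5.3], 0]]
[[-1, [-0.1, 1.4, -5.2], 0], [-1, [-0.1, 1.6, -5.1], 0], [-1, [-0.1, 1.9, -5.1], 0]]
```

Emit:
servo_tool(series=[[-1, [0.3, -5.1, -1.7], 0], [-1, [0.3, -5.0, -2.0], 0], [-1, [0.3, -4.9, -2.2], 0], [-1, [0.3, -4.8, -2.5], 0], [-1, [0.3, -4.7, -2.7], 0], [-1, [0, 0, 0], 0]], grip_force=120)

```text
clock: 8.62
eef_pos: [0.5104, 0.0297, 0.2486]
ee_rot: [0.684, 0.73, -0.001, -0.0]
force: [-0.9, 0.3, -2.5]
width: 0.252
```

Emit:
servo_tool(series=[[-1, [0.3, -4.5, -2.9], 0], [-1, [0.3, -4.4, -3.2], 0], [-1, [0.3, -4.2, -3.4], 0], [-1, [0.3, -4.0, -3.6], 0], [-1, [0.3, -3.8, -3.8], 0], [-1, [0, 0, 0], 0], [-1, [0, 0, 0], 0]])

```text
clock: 9.2
eef_pos: [0.5116, 0.0091, 0.2316]
ee_rot: [0.684, 0.73, -0.001, -0.0]
force: [-0.2, -3.4, -5.0]
width: 0.25
```

```bash
cat > chk.py <<'E'
from fit import *
import sys
np.set_printoptions(precision=4,suppress=True)
s=r.observe();print(s['eef_pos'],s['ee_rot'],s['force'],s['torque'])
f=grab('top');g=grab('scene')
H=np.array([.521,.213,.162])
for n,F in(('top',f),('scene',g)):
    P=(cloud(F)-H)@np.c_[hd,-ex,up]; im=F['img'].astype(int)
    m=(np.abs(P[...,0])<.13)&(np.abs(P[...,0])>.04)&(P[...,1]>-.02)&(P[...,1]<.2)&(P[...,2]>-.03)&(P[...,2]<.19)&(im.min(-1)>120)&(P[...,1]**2+P[...,2]**2>.05**2)
    q=P[m]; 
    if len(q)>5:print(n,len(q),'theta~',np.median(np.arctan2(q[:,1],q[:,2])))
c=lambda f,x,y,w,h,s:cv2.resize(f['img'][y:y+h,x:x+w],None,fx=s,fy=s,interpolation=cv2.INTER_CUBIC)
cv2.imwrite(f'pics/{sys.argv[1]}.png',np.hstack([c(f,210,110,100,130,4),c(g,170,190,100,130,4)]))
E
python3 chk.py d1
```

```text
[0.5116 0.0091 0.2316] [ 0.6835  0.7299 -0.0013 -0.0002] [-0.204  -3.3588 -5.0379] [-0.9258  0.0498  0.0085]
top 1708 theta~ 0.5047967086332346
scene 2793 theta~ 0.48383426277013036
```

View pics/d1.png

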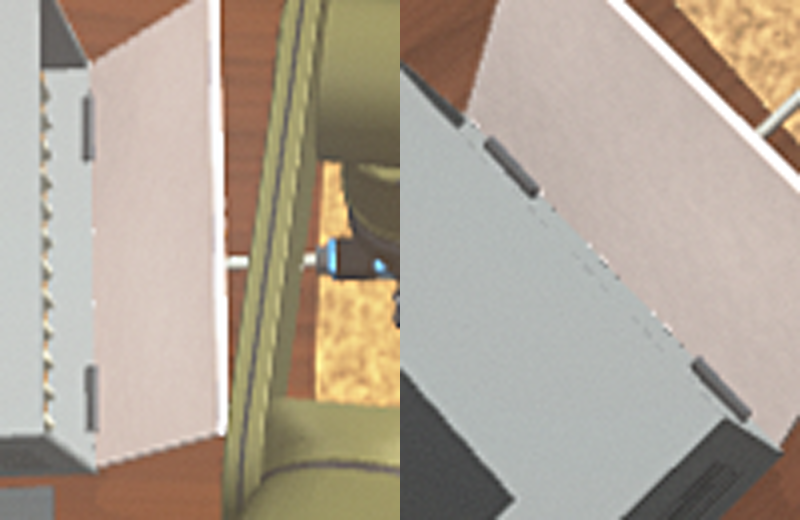

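The hatch is at about 0.5 rad and following the hook. Forces are small (about 5 N), so I'll continue.

Emit:
servo_tool(series=[[-1, [0.2, -3.6, -4.0], 0], [-1, [0.2, -3.4, -4.1], 0], [-1, [0.2, -3.2, -4.3], 0], [-1, [0.2, -3.0, -4.5], 0], [-1, [0.2, -2.8, -4.6], 0], [-1, [0, 0, 0], 0]])

```text
clock: 9.8
eef_pos: [0.5126, -0.0062, 0.2097]
ee_rot: [0.684, 0.73, -0.001, -0.001]
force: [0.4, 0.7, -5.0]
width: 0.244
```

Emit:
servo_tool(series=[[-1, [0.2, -2.6, -4.7], 0], [-1, [0.2, -2.3, -4.9], 0], [-1, [0.1, -2.1, -5.0], 0], [-1, [0.1, -1.8, -5.1], 0], [-1, [0.1, -1.6, -5.2], 0], [-1, [0, 0, 0], 0]])

```text
clock: 10.3
eef_pos: [0.5132, -0.016, 0.1846]
ee_rot: [0.684, 0.73, -0.0, -0.001]
force: [0.9, 3.5, -7.7]
width: 0.245
```

```bash
python3 chk.py d2; python3 - <<'E'
from h import *
for n in('top','scene'):
    P=cloud(load(n));im=load(n)['img'].astype(int)
    m=(P[...,0]>.36)&(P[...,0]<.5)&(P[...,1]<.1)&(P[...,1]>-.1)&(P[...,2]>.05)&(im[...,1]>im[...,0]+15)
    print(n,m.sum(),np.percentile(P[m][:,2],[1,10,50]) if m.any() else '')
E
```

```text
[ 0.5132 -0.016   0.1846] [ 0.6835  0.7299 -0.0005 -0.0011] [ 0.9315  3.486  -7.6542] [-0.1107 -0.0066 -0.028 ]
top 2190 theta~ 1.0151964982280188
scene 3309 theta~ 1.0022363996523003
top 2579 [0.33617595 0.45178696 0.59293324]
scene 6563 [0.40495578 0.56018006 0.6040051 ]
```

Emit:
servo_tool(series=[[-1, [0.1, -1.1, -5.2], 0], [-1, [0.1, -0.8, -5.3], 0], [-1, [0.1, -0.6, -5.3], 0], [-1, [0.0, -0.3, -5.4], 0], [-1, [0.0, 0, -5.4], 0], [-1, [0, 0, 0], 0]])

```text
clock: 10.9
eef_pos: [0.5136, -0.019, 0.1583]
ee_rot: [0.683, 0.73, -0.001, -0.001]
force: [-1.7, 3.2, -6.8]
width: 0.247
```

Emit:
servo_tool(series=[[-1, [0, 0.2, -5.4], 0], [-1, [0, 0.4, -5.4], 0], [-1, [0, 0.6, -5.4], 0], [-1, [0, 0.8, -5.3], 0], [-1, [0, 1.1, -5.3], 0], [-1, [0, 0, 0], 0]])

```text
clock: 11.4
eef_pos: [0.514, -0.0154, 0.1316]
ee_rot: [0.684, 0.73, -0.0, -0.001]
force: [-0.2, 4.6, -5.5]
width: 0.249
```

```bash
python3 chk.py d3
```

```text
[ 0.514  -0.0154  0.1316] [ 0.6835  0.7299 -0.0001 -0.0006] [-0.2254  4.5768 -5.4885] [0.2922 0.0942 0.1693]
top 2059 theta~ 1.5506104743947968
scene 3058 theta~ 1.543204081288287
```

Emit:
servo_tool(series=[[-1, [0, 1.5, -3], 0], [-1, [0, 1.0, -3], 0], [-1, [0, 0.8, -2], 0], [-1, [0, 0, 0], 0], [-1, [0, 0, 0], 0]])

```text
clock: 11.92
eef_pos: [0.5152, -0.0131, 0.1252]
ee_rot: [0.683, 0.73, 0.0, 0.001]
force: [-0.5, 0.2, -1.8]
width: 0.248
```

```bash
python3 chk.py d4
```

```text
[ 0.5152 -0.0131  0.1252] [0.6835 0.73   0.0003 0.0009] [-0.4623  0.1918 -1.7764] [ 0.013  -0.0397 -0.0396]
top 1997 theta~ 1.588265586997574
scene 2991 theta~ 1.5817122379028914
```

The hatch is on its stop and the force is back to baseline. Unhooking straight back along the hinge direction.

Emit:
servo_tool(series=[[-1, [-4, -0.3, 0], 0], [-1, [-6, -0.4, 0], 0], [-1, [-6, -0.4, 0], 0], [-1, [0, 0, 0], 0]])

```text
clock: 12.35
eef_pos: [0.4958, -0.0137, 0.1245]
ee_rot: [0.683, 0.73, -0.001, -0.001]
force: [-0.7, -0.2, -2.4]
width: 0.252
```

Emit:
servo_tool(series=[[-1, [-6, -0.4, 0], 0], [-1, [-6, -0.4, 0], 0], [-1, [-6, -0.4, 0], 0], [-1, [-6, -0.4, 0], 0], [-1, [-6, -0.4, 0], 0], [-1, [-6, -0.4, 0], 0], [-1, [-4, -0.3, 0], 0], [-1, [0, 0, 0], 0]])

```text
clock: 13.02
eef_pos: [0.4568, -0.0164, 0.1246]
ee_rot: [0.683, 0.73, -0.0, -0.001]
force: [0.2, 0.2, -1.6]
width: 0.25
```

```bash
python3 chk.py d5; python3 - <<'E'
from fit import *
s=r.observe();print('prong tip',s['eef_pos']+.135*ex+.044*hd)
E
```

```text
[ 0.4568 -0.0164  0.1246] [ 0.6834  0.73   -0.0004 -0.0005] [ 0.1554  0.1708 -1.6033] [-0.0114  0.0234  0.026 ]
top 2245 theta~ 1.5882263465287703
scene 3028 theta~ 1.5815386824305215
prong tip [0.49321905 0.12117535 0.12486068]
```

Emit:
servo_tool(series=[[-1, [2, -15, 0], 0], [-1, [2, -30, 0], 0], [-1, [2, -30, 0], 0], [-1, [2, -30, -10], 0], [-1, [2, -28, -20], 0], [-1, [0, -20, -20], 0], [-1, [0, 0, -20], 0], [-1, [0, 0, -15], 0], [-1, [0, 0, -8], 0], [-1, [0, 0, -4], 0]])

```text
clock: 13.95
eef_pos: [0.4679, -0.1694, 0.0264]
ee_rot: [0.684, 0.73, -0.0, -0.001]
force: [0.4, -0.4, -1.9]
width: 0.248
```

Emit:
servo_tool(series=[[-1, [0, 0, -3], 0], [-1, [0, 0, -3], 0], [-1, [0, 0, -3], 0], [-1, [0, 0, 0], 0], [-1, [0, 0, 0], 0]])

```text
clock: 14.37
eef_pos: [0.4686, -0.1693, 0.0191]
ee_rot: [0.683, 0.73, 0.0, 0.0]
force: [0.1, 0.0, -1.9]
width: 0.246
```

Emit:
servo_tool(series=[[-1, [0, 0, -2], 0], [-1, [0, 0, -2], 0], [-1, [0, 0, 0], 0], [-1, [0, 0, 0], 0]])

```text
clock: 14.7
eef_pos: [0.4682, -0.1694, 0.0147]
ee_rot: [0.683, 0.73, -0.0, -0.0]
force: [-0.2, 0.1, -1.8]
width: 0.247
```

Emit:
servo_tool(series=[[-0.3, [0, 0, 0], 0], [-0.1, [0, 0, 0], 0], [0.1, [0, 0, 0], 0], [0.4, [0, 0, 0], 0], [0.7, [0, 0, 0], 0], [1, [0, 0, 0], 0], [1, [0, 0, 0], 0], [1, [0, 0, 0], 0], [1, [0, 0, 10], 0], [1, [0, 0, 30], 0]])

```text
clock: 15.53
eef_pos: [0.4653, -0.1681, 0.052]
ee_rot: [0.683, 0.73, -0.001, -0.004]
force: [0.3, -0.3, -0.4]
width: 1.004
```

Emit:
servo_tool(series=[[1, [0, 0, 35], 0], [1, [0, 0, 35], 0], [1, [0, 0, 35], 0], [1, [0, -15, 35], 0], [1, [0, -15, 35], 0], [1, [0, -15, 20], 0], [1, [0, 0, 0], 0], [1, [0, 0, 0], 0], [1, [0, 0, 0], 0]])

```text
clock: 16.28
eef_pos: [0.4672, -0.2136, 0.2486]
ee_rot: [0.684, 0.73, -0.0, -0.001]
force: [-0.1, -0.0, -0.3]
width: 0.999
```

```bash
python3 chk.py d6; python3 - <<'E'
from h import *
f=grab('top','top9');P=cloud(f);im=f['img'].astype(int)
m=(np.abs(P[...,0]-.48)<.1)&(np.abs(P[...,1]+.13)<.15)&(P[...,2]<.06)&(im[...,0]>im[...,2]+25)
print('blue',m.sum(),P[m].mean(0),P[m].min(0),P[m].max(0))
E
```

```text
[ 0.4672 -0.2136  0.2486] [ 0.6835  0.7299 -0.0001 -0.0012] [-0.0876 -0.0376 -0.3349] [ 0.0337 -0.0057  0.0539]
top 2552 theta~ 1.5868397790681068
scene 3019 theta~ 1.5813609654174297
blue 160 [ 0.4680435  -0.19936946  0.03103999] [ 0.45332185 -0.23659233  0.01777336] [ 0.4824794  -0.11615477  0.04047588]
```

View pics/top9.png

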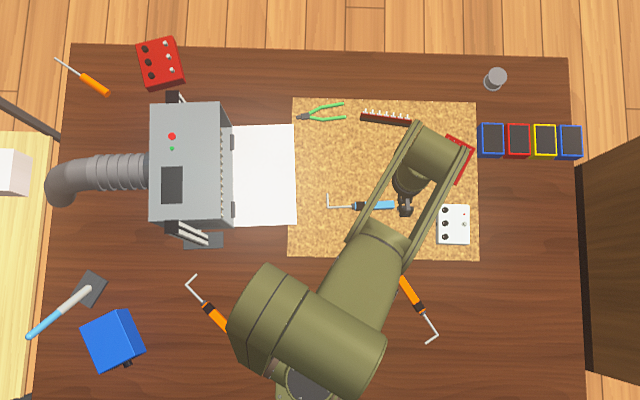

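The top view shows the hatch level at (265,175). The pole lies flat on the mat from (328,205) to (393,205), clear of the hatch, and the bystanders are where they were. The arm touches nothing, so I'm handing in.

```bash
python3 -c "
from station import r
print(r.job_done())"
```

```text
the job is handed in; nothing more can be done
None
```

I took the blue hook pole, threaded its prong through the eye, and drew the hatch down to its stop under control. I then unhooked and laid the pole back flat on the cork mat. The job was handed in at about 16 s of the 59 s allowed, and no verdict was reported.

- **Eye:** it sat about 12 mm nearer the hinge than the middle of its range. Insertion met no force, and the pictures showed the prong through the ring.
- **Drawing down:** the highest wrist force I read was about 8 N. The hatch was moved at roughly 0.6 rad/s.
- **Last checks:** the depth images put the hatch at about 1.58 rad, on its stop. The pole lies on the mat with its handle top at about z = 0.03, which fits lying flat, and it is clear of the hatch. By eye the pedal, pots board and cutters look unmoved. The red board was mostly hidden behind the arm in that view. The arm was about 0.2 m above everything.
- **Disagreement:** triangulating from the two fixed cameras gave heights up to 35 mm off, because they stand close together. I used the depth readings instead; they agreed with each other to about 2 mm.

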